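Free and hold open the water bath cover

TASK

Someone needs to reach into the water bath: take its square hinged cover by the handle and give it a tug before you touch its red catch tab. If the cover comes up, just open it (sliding the tab would catch it); if it is caught, slide the tab fully away from the cover to release it, then open the cover. The program finishes while holding the cover open by its handle at about 60 degrees (let go, it falls shut); leave the beaker, the bottle and the spoon as they stand.

Things in the scene. Friction and masses are not known exactly. Their poses are not given: they have to be found in the camera images.
- bath: Fixed water bath: white casing, flat steel deck, 300 mm in x, 460 in y, deck 140 mm above the bench. Origin: centre of its underside; x points away from the robot, y to the robot's left, z up. On the deck: the square hinged cover (centre x -5, y -80 mm), the red catch tab left of it, and a plain round fixed lid with a knob (x 0, y +155, 124 mm across, 34 high), not part of the job.
- cover (a joint): Cover angle, rad: 0 shut, grows as its edge nearest the robot rises, stop at 1.45. Aluminium plate 160 x 160 mm, top 7 mm above the deck, 0.3 to 0.65 kg, hinged on its far edge; falls shut if let go. Caught (about half of the starts; it cannot be seen), it rises some 5 mm (0.04 rad) and stops dead; not caught, it lifts freely with 2 to 4 N at the handle.
- cover_handle (a point): Middle of the cover's black D handle: a round bar 10 mm thick, 90 mm long, parallel to the bath's y and the hinge, centre line 45 mm above the deck (33 mm clear under it), 140 mm from the hinge line towards the robot (bath frame -65, -80, 185 mm when shut). Turns with the cover; its axes are the bath's when shut. The bar can turn within a pinch across it.
- cover_hinge (a point): Middle of the cover's hinge line, at deck height on its far edge (bath frame x 75, y -80, z 140 mm). The hinge axis is the bath's y axis; it is fixed to the bath.
- tab_top (a point): Centre of the top of the red catch tab: an upright block 22 mm (bath x) by 14 mm (bath y), standing from 5 to 31 mm above the deck, on a grey track to the left of the cover (bath frame x -65, y +50, z 171 mm at the start).
- tab (a joint): Travel of the tab in m along the bath's +y (away from the cover): 0 at the start, caught or not; stop at 0.020. It slides with 2 to 4 N and stays where left. With the cover shut, sliding it to its stop releases a cover that is caught, but usually catches one that is free; sliding it back undoes this.
- beaker: Small glass beaker standing on the deck at the far left corner, 52 mm across, 70 mm high; origin: centre of its underside. To be left alone.
- bottle: Green bottle with a black cap on the bench to the left of the bath, 64 mm across, 170 mm high; origin: centre of its underside. To be left alone.
- spoon: Steel spoon with a wooden handle, lying on the bench to the right of the bath, 190 mm long; origin under the middle of it, x axis towards the bowl. To be left alone.

How it is judged (in metres and radians):
On the way:
1. the cover is tugged up by its handle while the catch tab is still untouched (value of joint cover above 0.012 rad and value of joint tab below 0.004 m and contact force between the fingers and cover above 0.5 N), for 0.05 s.
At the end, for the whole second after the job is handed in: The fingers hold the cover by its handle, still, between about 45 and 75 degrees open (0.79 to 1.30 rad), nothing else carrying it, the catch tab having been untouched until the cover was first tugged; beaker, bottle and spoon within 20 mm of where they stood (value of joint cover between 0.79 and 1.3 rad and contact force between the fingers and cover above 0.5 N and distance between the grasp point and cover_handle below 0.06 m and contact force between cover and beaker below 0.1 N and contact force between cover and bottle below 0.1 N and contact force between cover and spoon below 0.1 N and velocity of joint cover between -0.1 and 0.1 rad/s and distance of each of beaker, bottle, spoon from where it was at the start of the episode below 0.02 m); the arm keeps its last pose, push and grip.
It fails at once if the beaker, the bottle or the spoon is knocked or moved (distance of any of beaker, bottle, spoon from where it was at the start of the episode above 0.03 m or angle between any of beaker, bottle's own z axis and vertical above 0.4 rad).
It also fails if it takes over 51 s, if anything falls off the work surface, if the arm or the gripper's body presses on something with over 40 N, if the wrist force passes 120 N, or if a joint passes its speed limit or range.

ROBOT

A 6-joint arm with a two-finger parallel gripper is mounted at the origin on the work surface. World frame = base frame: x ahead of the robot, y to its left, z up, the work surface at z = 0. Lengths are in m, angles in degrees, forces in N, time in s.
With the tool pointing down it reaches from about 0.4 to 0.825 m from the base axis. Payload 7 kg.
Tool frame: the origin (TCP) lies at the very end of the fingers, on their centre line; the grasp point (between the pads) lies 19 mm behind it (robot.hold_point_z is the distance from the TCP to the grasp point, in m); z points along the fingers, y is the line along which they close (so a half turn about z gives the same grasp; the last joint's range is limited). The gripper opens to 88 mm and grips with 3 to 60 N. Pads are 19 mm wide; open, the fingers measure 130 mm over their backs; the gripper's body (78 mm by 193 mm) begins 47 mm behind the grasp point.
Start: joints at [87.153, 20.546, 0.682, 0, -70.136, -16.507], TCP at [0.224, 0.637, 0.227] pointing down, gripper open.
Joint ranges: [-176.03, 176.03], [-82.01, 121.73], [-58.28, 71.71], [-173.87, 95.51], [-174.79, -0.11], [-173.66, 173.66]. Speed limits (degrees/s): [136.94, 136.94, 172.46, 180, 180, 180].

INTERFACE

Orientations are given as a 3x3 rotation matrix whose columns are the frame's x, y, z axes.
In Python, from workcell import robot gives the robot as it stands.
- The arm moves only by the tool step_arm, never from a script. Its argument "series" is a list of rows, each a list of 3 entries, a list of its own where there are three numbers: the opening, from -1 (shut) to 1 (fully open), then the shift along the world's x, y, z in parts of the range, where 1.0 means 800 mm, then the turn about the world's z in shares of 360 degrees (1.0 is 360 degrees). A call has 1 to 20 rows; each row is the pose to reach, as a shift and turn from the pose commanded when the call began; what a row does not reach only later rows make up. A row lasts 1/10 s, in which the tool goes at most 50 mm and 8.59 degrees, less where a joint would pass 70% of its speed; a pose out of reach is approached as far as the arm can. A call with a gripper value outside its range is refused whole. The fingers move at their own pace and stop on an object; "squeeze" is the grip in N (left out, the last holds). Time passes only in rows, so rows that repeat a pose let the fingers close. It gives the time, the measured TCP pose, the force, the opening and the grip force at its end, in the units of the state.
- robot.read_state(): the state, without advancing time (a new reading comes with each control period).
- robot.snapshot(name): name is "scene" or "side" or "wrist"; returns a dict with "img" (420x560x3 uint8, red, green, blue), "z_map" (420x560 float32, m along the optical axis (not along the pixel's ray), 0 where there is no reading), "fov_y" (degrees; the focal length in pixels is half the picture's height over the tangent of half this angle, whatever the lens; pixels are square), "cx", "cy" (the principal point, pixels), "origin" and "orientation" of the camera in the world; the wrist camera has in their place "mount" (4x4, takes a point from camera to tool coordinates, whose origin is the TCP and whose axes are the flange's). Camera axes: x right, y down, z forward; pixel columns grow to the right and rows downward; lengths in m; the calibration is good to about 2 mm. A picture is of the moment at which its call begins: read the wrist's pose just before it.
- robot.finish_job(): hands the job in; it is judged then, once.
The state is a dict: "time": time; "joint_positions": joint angles; "dq": joint speeds; "effort": joint torques, N m; "tcp_pos": TCP position; "eef_rot": TCP orientation; "force": force on the tool from outside, world axes, zero at the start; "wrist_torque": the same for the moment, N m; "finger_gap": finger opening in m; "grasp_force": force on a finger pad.
Only numpy, scipy, OpenCV 4.12 (cv2) and the standard library are available. Lean on these libraries where they do the work, as an engineer would, in place of code of your own. Each camera call takes 0.05 s, during which the arm holds its last target. There are 200 camera calls.

## Working session

There is one attempt and no reset: what is moved stays moved. The work goes in short steps, Python scripts to look and compute and a tool call to move; the robot and the scene stay as the last step left them, time stands still between calls to the robot, and variables do not carry over. Pictures are saved under pics/ and viewed, at most 10 in all, crops included, and the job is handed in when it is done.

Besides the shell and the picture viewer there is one more tool, called after "Request:" in YAML: its name, and indented under it one key for each argument. step_arm: Moves the arm, as the interface text tells. Its arguments: {"type":"object","properties":{"series":{"type":"array"},"squeeze":{"type":"number"}},"required":["series"]}

```bash
mkdir -p pics; ls; cat > h.py <<'E'
import numpy as np, cv2
from workcell import robot
def snap(n):
    s=robot.read_state(); d=robot.snapshot(n)
    h=d['img'].shape[0]; d['f']=h/2/np.tan(np.radians(d['fov_y'])/2)
    if 'mount' in d:
        T=np.eye(4);T[:3,:3]=s['eef_rot'];T[:3,3]=s['tcp_pos'];T=T@np.array(d['mount'])
        d['R'],d['o']=T[:3,:3],T[:3,3]
    else: d['R'],d['o']=np.array(d['orientation']),np.array(d['origin'])
    return d
def ray(d,u,v):
    r=np.array([(u-d['cx'])/d['f'],(v-d['cy'])/d['f'],1.]); return d['R']@r
def onz(d,u,v,z):
    r=ray(d,u,v); return d['o']+r*(z-d['o'][2])/r[2]
def cloud(d):
    z=d['z_map'];v,u=np.indices(z.shape)
    p=np.stack([(u-d['cx'])/d['f']*z,(v-d['cy'])/d['f']*z,z],-1)
    return p@d['R'].T+d['o']
def proj(d,p):
    q=d['R'].T@(np.array(p)-d['o']); return q[:2]/q[2]*d['f']+[d['cx'],d['cy']]
def save(d,n): cv2.imwrite('pics/'+n,cv2.cvtColor(d['img'],cv2.COLOR_RGB2BGR))
E
python3 - <<'E'
from h import *
s=robot.read_state();print(s['tcp_pos'],s['eef_rot'],s['finger_gap'],robot.hold_point_z)
ims=[]
for n in['scene','side']:
    d=snap(n);print(n,d['o'],d['f'],d['R'][:,2],(d['z_map']>0).mean());ims.append(d['img'])
    a=d['img'].astype(int);P=cloud(d)
    m=(a[...,0]>120)&(a[...,1]<70)&(a[...,2]<70)
    k,l,st,c=cv2.connectedComponentsWithStats(m.astype(np.uint8))
    for i in range(1,k):
        if st[i,4]>15: q=P[(l==i)&(d['z_map']>0)];print('red',st[i],c[i],np.median(q,0) if len(q) else 0, q.max(0) if len(q) else 0)
cv2.imwrite('pics/a.png',cv2.resize(np.vstack(ims)[...,::-1],None,fx=.71,fy=.71,interpolation=cv2.INTER_AREA))
E
```

```text
pics
[0.22356629 0.63640179 0.22564755] [[ 9.43440306e-01 -3.31542197e-01 -4.00158096e-04]
 [-3.31542411e-01 -9.43439048e-01 -1.54685667e-03]
 [ 1.35323485e-04  1.59203631e-03 -9.99998724e-01]] 0.08781575753084708 0.0188
scene [ 1.16436746 -0.62422918  1.02313384] 388.14342302537807 [-0.50444946  0.49201513 -0.70954342] 0.9961267006802721
red [434  35   9   7  17] [436.47058824  38.17647059] [0.24144864 1.3270673  0.24340332] [0.26796877 1.34231833 0.25045016]
red [492  89  17  22 104] [499.63461538  99.08653846] [0.67019997 1.27690239 0.09959011] [0.68740149 1.3007596  0.14108841]
red [ 527  169   33   62 1086] [548.48987109 203.42449355] [ 1.04506617  1.89416619 -0.74931833] [ 1.19167359  2.34675614 -0.72965383]
red [435 258   8   9  23] [439.17391304 262.2173913 ] [ 0.81602962  0.95353843 -0.75052583] [ 0.82640824  0.99276666 -0.74322493]
red [ 451  259  109   95 2278] [514.73266023 307.78841089] [ 1.26815477  0.98804959 -0.74902943] [ 1.49077711  1.06684057 -0.7327501 ]
red [154 375   7   9  22] [157.04545455 378.95454545] [ 0.70136652 -0.58514894  0.07455433] [ 0.71338668 -0.581
[... 480 characters left out ...]
 [0.02803054 0.91524269 0.14775433]
red [  392   142   168   278 32010] [466.34645423 293.67847548] [ 1.45153045  0.48742337 -0.74913966] [ 1.98930779  2.34994401 -0.72176844]
red [ 66 162   6  11  44] [ 68.36363636 166.97727273] [-1.54740044  1.54154006 -0.7463592 ] [-0.96503668  1.63027497 -0.29781071]
red [ 38 171  27  32 385] [ 50.46233766 186.18181818] [-1.52183595  1.24637798 -0.74756822] [-1.42812237  1.46751189 -0.72235426]
red [   0  208   86  109 2023] [ 36.46811666 261.93475037] [-1.08204353  0.4265934  -0.74796467] [-0.93530601  1.00544414 -0.63119211]
red [  0 245  11  15  58] [  4.46551724 252.67241379] [-1.34193017  0.48963702 -0.74692344] [-1.31603537  0.56650949 -0.73438081]
```

View pics/a.png

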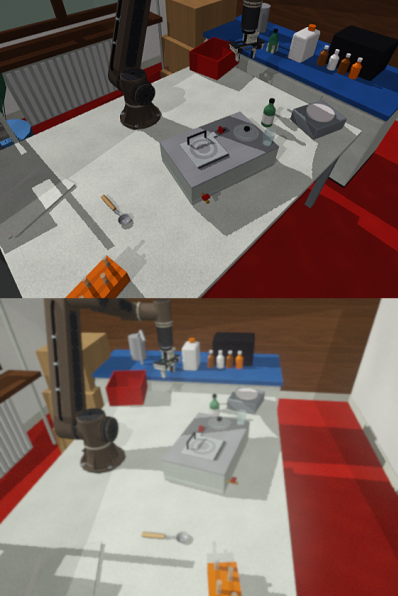

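Both views show the bath ahead of the arm. In the scene view the cover and handle are near (290,205) in full-resolution pixels, the bottle is behind left and the spoon is to the right near (165,295). A red dot on the casing side may be a decoy. Next I'll get the deck geometry and close crops.

```bash
python3 - <<'E'
from h import *
crops=[]
for n in['scene','side']:
    d=snap(n);P=cloud(d);z=P[...,2];np.savez('pics/'+n,**{k:d[k] for k in['img','z_map','f','cx','cy','R','o']})
    near=(P[...,0]>.3)&(P[...,0]<1.1)&(abs(P[...,1])<.6)
    m=near&(abs(z-.14)<.006)
    k,l,st,c=cv2.connectedComponentsWithStats(m.astype(np.uint8))
    i=1+st[1:,4].argmax(); q=P[l==i]; print(n,'deck z',np.median(q[:,2]),st[i],)
    m2=near&(z>.132)&(z<.2)   # whole top, incl. things on it
    k,l,st,c=cv2.connectedComponentsWithStats(m2.astype(np.uint8)); i=1+st[1:,4].argmax()
    print('rect top',cv2.minAreaRect((P[l==i][:,:2]*1000).astype(np.float32)),'deck',cv2.minAreaRect((q[:,:2]*1000).astype(np.float32)))
    a=d['img'].astype(int)
    r=near&(a[...,0]>90)&(a[...,1]<.5*a[...,0])&(a[...,2]<.5*a[...,0])
    k,l,st,c=cv2.connectedComponentsWithStats(r.astype(np.uint8))
    for i in range(1,k):
        if st[i,4]>8: q=P[l==i];print('red',st[i],q.mean(0),q.max(0))
    x0,y0=(215,120) if n=='scene' else (220,130)
    crops.append(cv2.resize(d['img'][y0:y0+160,x0:x0+195],None,fx=2,fy=2,interpolation=cv2.INTER_CUBIC))
cv2.imwrite('pics/b.png',np.hstack(crops)[...,::-1])
E
```

```text
scene deck z 0.14041071330590638 [ 225  157  168  108 6727]
rect top ((570.1874389648438, 63.40556335449219), (464.4498596191406, 307.5328674316406), 77.41175079345703) deck ((570.1874389648438, 63.40556335449219), (464.4498596191406, 307.5328674316406), 77.41175079345703)
red [308 177   6   6  17] [0.51971953 0.122159   0.17079982] [0.52903078 0.13072624 0.17567753]
red [284 273  11   8  48] [ 0.70778332 -0.15320247  0.08045337] [ 0.71719543 -0.13853852  0.08401067]
red [142 360  39  49 693] [ 0.71956871 -0.58065918  0.06100149] [ 0.75361247 -0.55483023  0.12845744]
side deck z 0.14082931170633117 [ 227  161  125   89 4697]
rect top ((569.4749145507812, 63.7808837890625), (470.6553039550781, 303.4126892089844), 77.42160034179688) deck ((569.587158203125, 64.28373718261719), (469.6248779296875, 303.4126892089844), 77.42160034179688)
red [282 181   3   6  16] [0.52035008 0.11979429 0.16031604] [0.52468079 0.12265291 0.17222768]
red [327 254   4   5  12] [ 0.70737351 -0.15652227  0.08072844] [ 0.71220827 -0.14777916  0.08364981]
```

View pics/b.png

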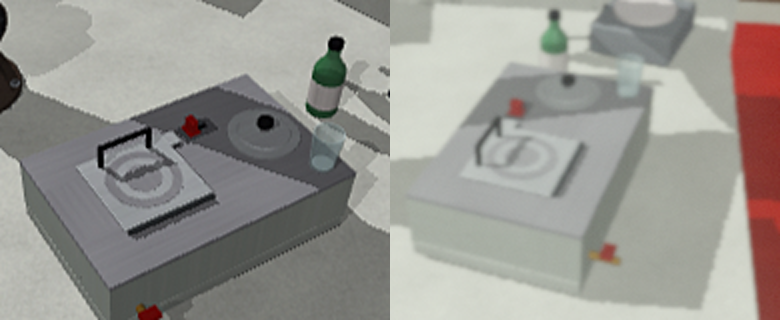

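The crops show the black handle at the cover's near edge and the red tab left of it, at about (308,180) in the scene view. They also show a red valve on the right side of the casing, which is a decoy. The bath yaw is about -12.6°. Next I measure the handle bar directly in both views.

```bash
python3 - <<'E'
from h import *
c=np.array([.5699,.0638]);t=np.radians(-12.59);B=np.array([[np.cos(t),-np.sin(t)],[np.sin(t),np.cos(t)]])
L=lambda p:np.r_[c+B@np.array(p[:2]),p[2]]
H=L([-.065,-.08,.185]);print('pred handle',H,'tab',L([-.065,.05,.171]),'beaker corner',L([.15,.23,.14]))
D=[]
for n in['scene','side']:
    d=dict(np.load('pics/'+n+'.npz'));P=cloud(d);a=d['img'].astype(int);z=P[...,2]
    m=(a.max(2)<60)&(z>.178)&(z<.2)&(np.linalg.norm(P[...,:2]-H[:2],axis=2)<.08)
    q=P[m];v,u=np.nonzero(m)
    e=(q[:,:2]-c)@B
    print(n,m.sum(),'xy mid',(q.max(0)+q.min(0))/2,'mean',q.mean(0),'bath y range',e[:,1].min(),e[:,1].max(),'bath x',np.median(e[:,0]),'pix',u.mean(),v.mean(),'pred',proj(d,H))
    D.append((d,(u.min()+u.max())/2,(v.min()+v.max())/2))
    g=(z>.05)&(z<.2)&(a[...,1]>a[...,0]*1.25)&(a[...,1]>a[...,2]*1.15)&(abs(P[...,1])<.6)&(P[...,0]>.3)&(P[...,0]<1.1)
    if g.sum(): print('green',P[g].mean(0),P[g].max(0))
A=0;b=0
for d,u,v in D:
    r=ray(d,u,v);r/=np.linalg.norm(r);M=np.eye(3)-np.outer(r,r);A=A+M;b=b+M@d['o']
print('triang',np.linalg.solve(A,b))
E
```

```text
pred handle [ 4.89025104e-01 -1.08146570e-04  1.85000000e-01] tab [0.51736158 0.12676598 0.171     ] beaker corner [0.76642699 0.25557367 0.14      ]
scene 78 xy mid [ 0.49298438 -0.0037159   0.18568646] mean [ 0.49340093 -0.0035585   0.1867971 ] bath y range -0.13104759419930406 -0.03512482305655166 bath x -0.05994590114679309 pix 277.15384615384613 189.23076923076923 pred [277.09657106 188.44370147]
green [0.55380787 0.47582116 0.11234303] [0.57902333 0.50424615 0.15806912]Traceback (most recent call last):
  File "<stdin>", line 11, in <module>
    return umr_maximum(a, axis, None, out, keepdims, initial, where)
ValueError: zero-size array to reduction operation maximum which has no identity
```

The manual's scale: shifts go in shares of 800 mm and turns go in shares of 360 degrees. Converting my numbers, -638 mm / 800 = -0.7975, 266 mm / 800 = 0.3325, -83.2 degrees / 360 = -0.2311.

Request:
step_arm:
  series:
    - [1,[0,0,0.05],0]
    - [1,[0.025,-0.0563,0.0913],-0.0167]
    - [1,[0.045,-0.1063,0.0913],-0.0333]
    - [1,[0.065,-0.1563,0.0913],-0.05]
    - [1,[0.0875,-0.2125,0.0913],-0.0667]
    - [1,[0.11,-0.265,0.0913],-0.0833]
    - [1,[0.1325,-0.3188,0.0913],-0.1]
    - [1,[0.155,-0.3725,0.0913],-0.1167]
    - [1,[0.1775,-0.425,0.0913],-0.1333]
    - [1,[0.2,-0.4788,0.0913],-0.15]
    - [1,[0.2225,-0.5325,0.0913],-0.1667]
    - [1,[0.2438,-0.585,0.0913],-0.1833]
    - [1,[0.2663,-0.6375,0.0913],-0.1944]
    - [1,[0.2875,-0.6913,0.0913],-0.2083]
    - [1,[0.31,-0.7438,0.0913],-0.2194]
    - [1,[0.3325,-0.7975,0.0913],-0.2311]
    - [1,[0.3325,-0.7975,0.0913],-0.2311]
    - [1,[0.3325,-0.7975,0.0913],-0.2311]

```text
time: 2.0
tcp_pos: [0.4897, -0.0024, 0.2992]
eef_rot: [[-0.22, -0.975, -0.001], [-0.975, 0.22, -0.0], [0.0, 0.001, -1.0]]
force: [-0.6, 0.5, 0.1]
finger_gap: 0.0874
grasp_force: 0.0
```

```bash
python3 - <<'E'
from h import *
s=robot.read_state();print(s['time'],s['tcp_pos'],s['eef_rot'].round(3),s['force'])
d=snap('wrist');save(d,'w1.png');np.savez('pics/w1',**{k:d[k] for k in['img','z_map','f','cx','cy','R','o']})
P=cloud(d);a=d['img'].astype(int);z=P[...,2]
print('cam',d['o'],d['R'][:,2],'pred px',proj(d,[.490,-.001,.185]))
for zr in [(.178,.2)]:
    m=(a.max(2)<70)&(z>.178)&(z<.2)&(np.hypot(P[...,0]-.49,P[...,1])<.08)
    q=P[m];
    if len(q):
        v,u=np.nonzero(m);r=cv2.minAreaRect((q[:,:2]*1000).astype(np.float32));print(m.sum(),u.min(),u.max(),v.min(),v.max(),r,'zmax',q[:,2].max(),np.median(q[:,2]))
E
```

```text
2.0 [ 0.48969735 -0.0024462   0.29918366] [[-0.22  -0.975 -0.001]
 [-0.975  0.22  -0.   ]
 [ 0.     0.001 -1.   ]] [-0.59008528  0.4985901   0.14616885]
cam [ 0.47402397 -0.07223431  0.4566054 ] [ 0.0575396   0.25898241 -0.96416664] pred px [280.75474874 209.69605553]
1603 272 285 141 270 ((491.08050537109375, -2.5057029724121094), (98.57170104980469, 9.306754112243652), 77.62543487548828) zmax 0.1915523744552044 0.18838962191918118
```

View pics/w1.png

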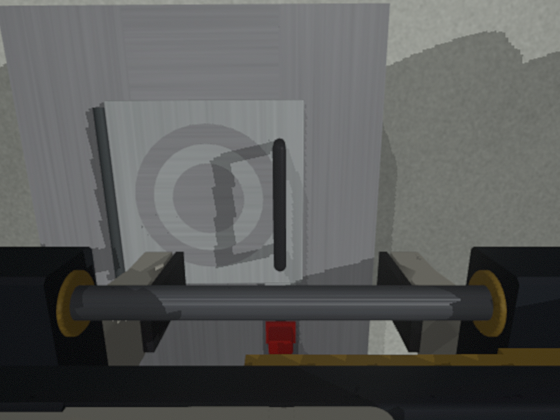

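The wrist view shows the black bar at column 279, rows 141–270, centred between the fingers and parallel to the pads. The red tab is at (281,335). I measure the bar centre at (0.491, -0.0025), with its top at z of about 0.190. I'll descend and grip.

In the tool's units: -133 mm / 800 = -0.1663, -120 mm / 800 = -0.15.

Request:
step_arm:
  series:
    - [1,[0.0013,0,-0.0438],0]
    - [1,[0.0013,0,-0.0875],0]
    - [1,[0.0013,0,-0.125],0]
    - [1,[0.0013,0,-0.15],0]
    - [1,[0.0013,0,-0.1663],0]
    - [1,[0.0013,0,-0.1663],0]
    - [-1,[0.0013,0,-0.1663],0]
    - [-1,[0.0013,0,-0.1663],0]
    - [-1,[0.0013,0,-0.1663],0]
    - [-1,[0.0013,0,-0.1663],0]
    - [-1,[0.0013,0,-0.1663],0]
    - [-1,[0.0013,0,-0.1663],0]
    - [-1,[0.0013,0,-0.1663],0]
    - [-1,[0.0013,0,-0.1663],0]
  squeeze: 25

```text
time: 3.45
tcp_pos: [0.4907, -0.0013, 0.1666]
eef_rot: [[-0.218, -0.976, 0.0], [-0.976, 0.218, -0.0], [0.0, -0.0, -1.0]]
force: [0.1, -0.0, -0.3]
finger_gap: 0.0293
grasp_force: 0.0
```

Request:
step_arm:
  series:
    - [-1,[0,0,0],0]
    - [-1,[0,0,0],0]
    - [-1,[0,0,0],0]
    - [-1,[0,0,0],0]
    - [-1,[0,0,0],0]
    - [-1,[0,0,0],0]

```text
time: 4.05
tcp_pos: [0.4913, -0.0013, 0.1666]
eef_rot: [[-0.217, -0.976, 0.001], [-0.976, 0.217, -0.0], [-0.0, -0.001, -1.0]]
force: [4.7, -2.1, -3.2]
finger_gap: 0.0091
grasp_force: 25.0
```

In the tool's units: 7 mm / 800 = 0.0088, 2.1 mm / 800 = 0.0026.

Request:
step_arm:
  series:
    - [-1,[0.0004,-0.0001,0.0013],0]
    - [-1,[0.0008,-0.0001,0.0025],0]
    - [-1,[0.0013,-0.0003,0.0038],0]
    - [-1,[0.0015,-0.0004,0.005],0]
    - [-1,[0.002,-0.0004,0.0063],0]
    - [-1,[0.0024,-0.0005,0.0075],0]
    - [-1,[0.0026,-0.0006,0.0088],0]
    - [-1,[0.0026,-0.0006,0.0088],0]

```text
time: 4.85
tcp_pos: [0.493, -0.0016, 0.1721]
eef_rot: [[-0.218, -0.976, -0.0], [-0.976, 0.218, 0.0], [-0.0, 0.0, -1.0]]
force: [9.2, -3.3, -15.5]
finger_gap: 0.0091
grasp_force: 25.0
```

Request:
step_arm:
  series:
    - [-1,[0.0004,0,0.0013],0]
    - [-1,[0.0008,-0.0001,0.0025],0]
    - [-1,[0.0008,-0.0001,0.0025],0]
    - [-1,[0.0008,-0.0001,0.0025],0]

```text
time: 5.25
tcp_pos: [0.4932, -0.0017, 0.1729]
eef_rot: [[-0.218, -0.976, -0.002], [-0.976, 0.218, 0.0], [0.0, 0.002, -1.0]]
force: [13.3, -4.0, -25.8]
finger_gap: 0.0096
grasp_force: 25.0
```

The cover stops dead at about 5.5 mm and the force climbs from 15 N to 26 N, so it is caught. I'll lower it, let go, hover over the red tab and look.

In the tool's units: 128 mm / 800 = 0.16, -2.7 mm / 800 = -0.0034.

Request:
step_arm:
  series:
    - [-1,[-0.0013,0.0003,-0.0038],0]
    - [-1,[-0.0025,0.0005,-0.0075],0]
    - [-1,[-0.0034,0.0008,-0.0113],0]
    - [-1,[-0.0034,0.0008,-0.0113],0]
    - [0.3,[-0.0034,0.0008,-0.0113],0]
    - [0.3,[-0.0034,0.0008,-0.0113],0]
    - [0.3,[-0.0034,0.0008,-0.0113],0]
    - [0.3,[-0.0034,0.0008,-0.0113],0]
    - [0.3,[-0.0034,0.0008,-0.0113],0]
    - [0.3,[-0.0034,0.0008,-0.0113],0]
    - [0.3,[-0.0034,0.0008,0.0313],0]
    - [0.3,[-0.0034,0.0008,0.0875],0]
    - [0.3,[-0.0034,0.0008,0.1438],0]
    - [0.3,[0.0063,0.05,0.1563],0]
    - [0.3,[0.0175,0.1063,0.1563],0]
    - [0.3,[0.03,0.16,0.1563],0]
    - [0.3,[0.03,0.16,0.1563],0]
    - [0.3,[0.03,0.16,0.1563],0]

```text
time: 7.05
tcp_pos: [0.5172, 0.1271, 0.3]
eef_rot: [[-0.216, -0.976, -0.001], [-0.976, 0.216, -0.001], [0.001, 0.001, -1.0]]
force: [-0.8, 0.9, 0.3]
finger_gap: 0.0572
grasp_force: 0.0
```

```bash
python3 - <<'E'
from h import *
s=robot.read_state();print(s['time'],s['tcp_pos'],s['finger_gap'],s['force'])
d=snap('wrist');save(d,'w2.png');np.savez('pics/w2',**{k:d[k] for k in['img','z_map','f','cx','cy','R','o']})
P=cloud(d);a=d['img'].astype(int);z=P[...,2]
r=(a[...,0]>80)&(a[...,1]<.5*a[...,0])&(a[...,2]<.5*a[...,0])&(z>.13)&(z<.2)
q=P[r];print(r.sum(),q[:,2].max(),'top')
t=q[q[:,2]>.168];print(cv2.minAreaRect((t[:,:2]*1000).astype(np.float32)),np.median(t[:,2]))
E
```

```text
7.05 [0.51724992 0.12709476 0.30003817] 0.0572045475247713 [-0.83677343  0.90156893  0.27971448]
894 0.17251598355756437 top
((519.4451293945312, 125.0807876586914), (14.324219703674316, 21.45758819580078), 77.92041015625) 0.16995403728035802
```

View pics/w2.png

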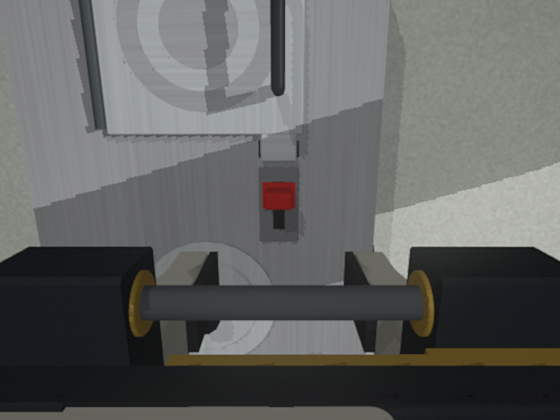

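The wrist view shows the red tab at (279,195) on its track, centred at (0.519, 0.125) with its top at 0.171, between the fingers. I'll descend and grip across bath x.

In the tool's units: -149 mm / 800 = -0.1863, -138 mm / 800 = -0.1725.

Request:
step_arm:
  series:
    - [0.3,[0.0025,-0.0025,-0.0563],0]
    - [0.3,[0.0025,-0.0025,-0.1125],0]
    - [0.3,[0.0025,-0.0025,-0.15],0]
    - [0.3,[0.0025,-0.0025,-0.1725],0]
    - [0.3,[0.0025,-0.0025,-0.1863],0]
    - [0.3,[0.0025,-0.0025,-0.1863],0]
    - [-1,[0.0025,-0.0025,-0.1863],0]
    - [-1,[0.0025,-0.0025,-0.1863],0]
    - [-1,[0.0025,-0.0025,-0.1863],0]
    - [-1,[0.0025,-0.0025,-0.1863],0]
    - [-1,[0.0025,-0.0025,-0.1863],0]
    - [-1,[0.0025,-0.0025,-0.1863],0]
    - [-1,[0.0025,-0.0025,-0.1863],0]
    - [-1,[0.0025,-0.0025,-0.1863],0]
  squeeze: 20

```text
time: 8.5
tcp_pos: [0.519, 0.1244, 0.1519]
eef_rot: [[-0.217, -0.976, -0.0], [-0.976, 0.217, 0.0], [-0.0, 0.0, -1.0]]
force: [-5.0, 1.5, 6.3]
finger_gap: 0.0217
grasp_force: 20.0
```

In the tool's units: 21.5 mm / 800 = 0.0269, 18.5 mm / 800 = 0.0231.

Request:
step_arm:
  series:
    - [-1,[0.0011,0.0049,0],0]
    - [-1,[0.0021,0.0098,0],0]
    - [-1,[0.0033,0.0146,0],0]
    - [-1,[0.0043,0.0195,0],0]
    - [-1,[0.0051,0.0231,0],0]
    - [-1,[0.0059,0.0269,0],0]
    - [-1,[0.0059,0.0269,0],0]
    - [-1,[0.0059,0.0269,0],0]

```text
time: 9.3
tcp_pos: [0.5232, 0.144, 0.1519]
eef_rot: [[-0.217, -0.976, -0.002], [-0.976, 0.217, -0.003], [0.003, 0.001, -1.0]]
force: [-3.5, -6.3, 6.9]
finger_gap: 0.0219
grasp_force: 20.0
```

In the tool's units: 2.5 mm / 800 = 0.0031, 1.5 mm / 800 = 0.0019.

Request:
step_arm:
  series:
    - [-1,[0.0004,0.0019,0],0]
    - [-1,[0.0006,0.0031,0],0]
    - [-1,[0.0006,0.0031,0],0]
    - [-1,[0.0006,0.0031,0],0]

```text
time: 9.7
tcp_pos: [0.5232, 0.1442, 0.1519]
eef_rot: [[-0.218, -0.976, -0.003], [-0.976, 0.218, -0.006], [0.007, 0.002, -1.0]]
force: [-3.4, -15.2, 9.5]
finger_gap: 0.0218
grasp_force: 20.0
```

The tab moved 20 mm and the force rose at the stop. I'll release it and return to the handle.

In the tool's units: -149.5 mm / 800 = -0.1869, 120 mm / 800 = 0.15.

Request:
step_arm:
  series:
    - [-1,[-0.0011,-0.005,0],0]
    - [-1,[-0.0011,-0.005,0],0]
    - [0.3,[-0.0011,-0.005,0],0]
    - [0.3,[-0.0011,-0.005,0],0]
    - [0.3,[-0.0011,-0.005,0],0]
    - [0.3,[-0.0011,-0.005,0],0]
    - [0.3,[-0.0011,-0.005,0],0]
    - [0.3,[-0.0011,-0.005,0.0375],0]
    - [0.3,[-0.0011,-0.005,0.0938],0]
    - [0.3,[-0.005,-0.025,0.1438],0]
    - [0.3,[-0.0175,-0.075,0.15],0]
    - [0.3,[-0.03,-0.1313,0.15],0]
    - [0.3,[-0.0425,-0.1869,0.1375],0]
    - [0.3,[-0.0425,-0.1869,0.1375],0]
    - [0.3,[-0.0425,-0.1869,0.0813],0]
    - [0.3,[-0.0425,-0.1869,0.0438],0]
    - [0.3,[-0.0425,-0.1869,0.0188],0]
    - [0.3,[-0.0425,-0.1869,0.0188],0]
    - [-1,[-0.0425,-0.1869,0.0188],0]
    - [-1,[-0.0425,-0.1869,0.0188],0]
  squeeze: 25

```text
time: 11.7
tcp_pos: [0.4916, -0.0009, 0.1679]
eef_rot: [[-0.217, -0.976, 0.002], [-0.976, 0.217, 0.0], [-0.001, -0.002, -1.0]]
force: [-0.3, -0.6, 0.8]
finger_gap: 0.0462
grasp_force: 0.0
```

Request:
step_arm:
  series:
    - [-1,[0,0,0],0]
    - [-1,[0,0,0],0]
    - [-1,[0,0,0],0]
    - [-1,[0,0,0],0]
    - [-1,[0,0,0],0]
    - [-1,[0,0,0],0]
    - [-1,[0,0,0],0]
    - [-1,[0,0,0],0]

```text
time: 12.5
tcp_pos: [0.4913, -0.0013, 0.1668]
eef_rot: [[-0.217, -0.976, 0.001], [-0.976, 0.217, -0.0], [-0.0, -0.001, -1.0]]
force: [3.8, -1.8, -2.4]
finger_gap: 0.0089
grasp_force: 25.0
```

```bash
python3 - <<'E'
from h import *
for deg in [4,8,12,16,20,25,30,35,40,45,50,55,58]:
    t=np.radians(deg);b=np.array([-.14*np.cos(t)+.045*np.sin(t)+.14, 0.14*np.sin(t)+.045*np.cos(t)-.045])*1000
    print(deg,(b[0]*.976).round(1),(-b[0]*.217).round(1),b[1].round(1))
E
```

```text
4 3.4 -0.8 9.7
8 7.4 -1.7 19.0
12 12.1 -2.7 28.1
16 17.4 -3.9 36.8
20 23.3 -5.2 45.2
25 31.4 -7.0 55.0
30 40.3 -9.0 64.0
35 49.9 -11.1 72.2
40 60.2 -13.4 79.5
45 71.1 -15.8 85.8
50 82.5 -18.3 91.2
55 94.2 -21.0 95.5
58 101.5 -22.6 97.6
```

The cover is gripped again. I'll lift gently through the first part to check that it is free.

In the tool's units: 19 mm / 800 = 0.0238, 9.7 mm / 800 = 0.0121.

Request:
step_arm:
  series:
    - [-1,[0.001,-0.0003,0.003],0]
    - [-1,[0.0021,-0.0005,0.0061],0]
    - [-1,[0.0031,-0.0008,0.0091],0]
    - [-1,[0.0043,-0.001,0.0121],0]
    - [-1,[0.0068,-0.0015,0.018],0]
    - [-1,[0.0093,-0.0021,0.0238],0]
    - [-1,[0.0093,-0.0021,0.0238],0]

```text
time: 13.2
tcp_pos: [0.4982, -0.0029, 0.1853]
eef_rot: [[-0.218, -0.976, -0.0], [-0.976, 0.218, 0.0], [-0.0, 0.0, -1.0]]
force: [4.2, -0.5, -5.7]
finger_gap: 0.0091
grasp_force: 25.0
```

In the tool's units: 75.1 mm / 800 = 0.0939, 72.2 mm / 800 = 0.0903.

Request:
step_arm:
  series:
    - [-1,[0.0029,-0.0006,0.0058],0]
    - [-1,[0.0059,-0.0013,0.0114],0]
    - [-1,[0.0091,-0.002,0.0169],0]
    - [-1,[0.0125,-0.0028,0.0223],0]
    - [-1,[0.0199,-0.0044,0.0328],0]
    - [-1,[0.0248,-0.0055,0.039],0]
    - [-1,[0.03,-0.0066,0.045],0]
    - [-1,[0.0355,-0.0079,0.0508],0]
    - [-1,[0.0411,-0.0091,0.0563],0]
    - [-1,[0.047,-0.0104,0.0615],0]
    - [-1,[0.0531,-0.0118,0.0665],0]
    - [-1,[0.0594,-0.0131,0.0713],0]
    - [-1,[0.066,-0.0146,0.0756],0]
    - [-1,[0.0728,-0.0161,0.0798],0]
    - [-1,[0.0796,-0.0176,0.0835],0]
    - [-1,[0.0868,-0.0193,0.087],0]
    - [-1,[0.0939,-0.0208,0.0903],0]
    - [-1,[0.0939,-0.0208,0.0903],0]

```text
time: 15.0
tcp_pos: [0.5738, -0.0198, 0.2597]
eef_rot: [[-0.217, -0.976, 0.001], [-0.976, 0.217, -0.0], [0.0, -0.001, -1.0]]
force: [-4.7, 3.1, 5.6]
finger_gap: 0.0093
grasp_force: 25.0
```

Now at about 50°. I'll go on to 58° and hold.

Request:
step_arm:
  series:
    - [-1,[0.0058,-0.0014,0.0023],0]
    - [-1,[0.0116,-0.0026,0.0043],0]
    - [-1,[0.0146,-0.0034,0.0054],0]
    - [-1,[0.0178,-0.004,0.0063],0]
    - [-1,[0.0208,-0.0048,0.0071],0]
    - [-1,[0.0238,-0.0054,0.008],0]
    - [-1,[0.0238,-0.0054,0.008],0]
    - [-1,[0.0238,-0.0054,0.008],0]
    - [-1,[0.0238,-0.0054,0.008],0]
    - [-1,[0.0238,-0.0054,0.008],0]
    - [-1,[0.0238,-0.0054,0.008],0]

```text
time: 16.1
tcp_pos: [0.5925, -0.0239, 0.2654]
eef_rot: [[-0.217, -0.976, 0.001], [-0.976, 0.217, -0.0], [-0.0, -0.001, -1.0]]
force: [-1.5, 2.5, 5.1]
finger_gap: 0.0091
grasp_force: 25.0
```

```bash
python3 - <<'E'
from h import *
s=robot.read_state();print(s['time'],s['tcp_pos'],s['finger_gap'],s['grasp_force'],s['force'])
c=[]
for n in['scene','side']:
    d=snap(n);x0,y0=(215,90) if n=='scene' else (220,100)
    c.append(cv2.resize(d['img'][y0:y0+190,x0:x0+195],None,fx=2,fy=2,interpolation=cv2.INTER_CUBIC))
cv2.imwrite('pics/e.png',np.hstack(c)[...,::-1])
E
```

```text
16.1 [ 0.59249201 -0.02392541  0.26536092] 0.00906830233827003 25.00863343477249 [-1.47649464  2.54534933  5.11846554]
```

View pics/e.png

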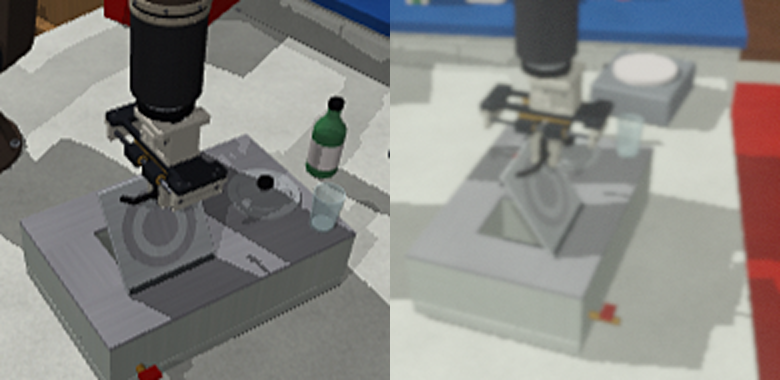

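The cover stands open at about 58°, held by its handle between the fingers (bar at about (145,195) in the left crop). The beaker and bottle look unmoved, and nothing else touches the cover. I'll hand it in.

```bash
python3 -c "
from workcell import robot
print(robot.finish_job())"
```

```text
the job is handed in; nothing more can be done
None
```

The cover was caught when I tugged it, so I slid the red tab to its stop, opened the cover, and handed the job in holding it by the handle at about 58°; the beaker and bottle looked unmoved, the spoon was never approached, and no verdict was returned.

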